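Clip the run card to the copy stand

ROBOT

A 6-joint arm with a two-finger parallel gripper is mounted at the origin on the work surface. World frame = base frame: x ahead of the robot, y to its left, z up, the work surface at z = 0. Lengths are in m, angles in degrees, forces in N, time in s.
With the tool pointing down it reaches from about 0.4 to 0.825 m from the base axis. Payload 7 kg.
Tool frame: the origin (TCP) lies at the very end of the fingers, on their centre line; the grasp point (between the pads) lies 19 mm behind it; z points along the fingers, y is the line along which they close (so a half turn about z gives the same grasp; the last joint's range is limited). The gripper opens to 85 mm and grips with 20 to 120 N. Pads are 22 mm wide; open, the fingers measure 114 mm over their backs; the gripper's body (76 mm by 85 mm) begins 54 mm behind the grasp point. The pads swing forward as they close: fully open they stand 13 mm farther back than shut.
Start: joints at [-56.488, 20.546, 0.682, 0, -70.136, -16.507], TCP at [0.197, -0.645, 0.231] pointing down, gripper open.
Joint ranges: [-176.03, 176.03], [-82.01, 121.73], [-58.28, 71.71], [-173.87, 95.51], [-174.79, -0.11], [-173.66, 173.66]. Speed limits (degrees/s): [136.94, 136.94, 172.46, 180, 180, 180].

INTERFACE

Orientations are given as a 3x3 rotation matrix whose columns are the frame's x, y, z axes.
In Python, from plant import * gives the robot as it stands. The module is installed in compiled form; this text tells all that it offers.
- The arm moves only by the shell command python3 -m handwheel 'ROWS' [FORCE]. ROWS is a JSON object of lists of equal length, an entry for each row: "linear": the shift along the tool's x, y, z scaled (see below), a list of three; "twist": the turn, a rotation vector about the tool's x, y, z scaled (see below), a list of three; "fingers": the closure, from -1 (fully open) to 1 (shut). A call has 1 to 8 rows; each row shifts and turns the commanded pose from where the row before left it, along the tool's axes as they then stand; what a row does not reach is not made up. The controller multiplies each number of a shift by 2 cm and each number of a turn by 90 degrees. A row lasts 1/12 s, in which the tool goes at most 41.7 mm and 7.16 degrees, less where a joint would pass 70% of its speed; a pose out of reach is approached as far as the arm can. A call with a number of a shift or a turn outside -1 to 1 is refused whole. A call with a gripper value outside its range is refused whole. The fingers move at their own pace and stop on an object; FORCE is the grip in N (left out, the last holds). Time passes only in rows, so rows that do not move let the fingers close. It gives the time, the measured TCP pose, the force, the opening and the grip force at its end, in the units of the state.
- observe(): the state, without advancing time (a new reading comes with each control period).
- grab_frame(name): name is "scene" or "top"; returns the picture (480x640x3 uint8, blue, green, red); there is no depth.
- get_calibration(name): a dict with "K" (3x3 intrinsics, pixels), "distortion" ([k1, k2, p1, p2, k3] as OpenCV has them; the pictures are not rectified), "camera_from_world" (4x4, takes a point from world to camera coordinates). Camera axes: x right, y up, looking along -z (the intrinsics and any distortion apply to the point x, -y, -z); pixel columns grow to the right and rows downward; lengths in m; the calibration is good to about 2 mm. A picture is of the moment at which its call begins. get_calibration takes no time and is no camera call.
- hand_in(): hands the job in; it is judged then, once.
Trained networks look in the newest picture that a camera, given by its name, has taken for a name from the list of things; names that differ only in an ending like _2 or _b are one class to them, and where a whole thing is asked for, a point or a joint stands for the part that bears it (a point fixed in the world has none). Each returns a list of dicts, best first, with "confidence" (0 to 1); they miss things now and then, are a little off and sometimes report something else, mostly with a low value. They report only what shows in the picture. A call takes as long as a camera call. They do not tell look-alikes from the thing itself.
- trace(thing, camera): "pixels" (480x640 bool, what is visible of it) and "at" ([column, row] in pixels, amid what is visible of it).
The state is a dict: "t": time; "joint_pos": joint angles; "joint_velocities": joint speeds; "joint_torque": joint torques, N m; "position": TCP position; "eef_rot": TCP orientation; "force": force on the tool from outside, world axes, zero at the start; "torque": the same for the moment, N m; "opening": finger opening in m; "grasp_force": force on a finger pad.
Only numpy, scipy, OpenCV 4.12 (cv2) and the standard library are available. Lean on these libraries where they do the work, as an engineer would, in place of code of your own. Each camera call takes 0.05 s, during which the arm holds its last target. There are 200 camera calls.

TASK

Squeeze the yellow spring clip off the wall of the blue bin, then push its open jaws down over the middle of the white run card's top edge until the clip is fully home, and let it close so that it pinches the card and the stand's backboard together. Line it up with the reclined board, push gently, keep the card on its ledge and do not shift the stand or disturb the bottle, the jar or the orange box.

Things in the scene. Friction and masses are not known exactly. Their poses are not given: they have to be found in the camera images.
- clip: yellow spring clip like a clothes peg, 97 mm long, 40 mm wide, 80 g, parked upright on the bin's +x wall. Origin: middle of its throat (underside of the black bar between the jaws), which rests on the edge the clip is on. z: jaws to handles; y: along the hinge pin; x: the way jaws and handles open (symmetric, either side may be front). Jaws end 35 mm below the origin, rubber lips the last 10 mm
- clip_handles (a point): point midway between the two flat handles, 52 mm above the clip's origin, a good height to squeeze at. Handles are 36 mm wide, 3 mm thick and end 63 mm above the origin; closed they measure 51 mm over their tops, squeezed to the stop they are parallel, 20 mm over their outsides, and the jaws gape 34 mm. Squeezing takes about 15 N
- clip_front (a joint): opening angle of each jaw (both move alike): 0 when closed on the 6 mm bin wall, about 0.03 when closed on card and backboard together, 0.30 squeezed fully open, -0.07 closed on nothing
- card: white hard plastic run card with an orange bar and grey lines on its front, 110 mm wide, 156 mm tall, 4 mm thick, 90 g, loose, standing on the stand's ledge and leaning on its backboard. Origin: middle of its lower edge on its back face; z: up along the card; y: along its width; x: its front normal (it fills x = 0 to 4 mm)
- card_top (a point): middle of the card's top edge, 156 mm above the card's origin along its z
- stand: dark grey copy stand, loose, 0.9 kg, base 130 x 150 x 12 mm, backboard 130 mm wide, 160 mm long, 5 mm thick, leaning back 20 degrees from vertical, with a lipped ledge at its foot. Front along its +x, board's top leaning to -x. Origin: centre of the base's underside. The card stands 8 mm higher than the board; both together are 9 mm thick
- bin: blue open stationery bin, fixed, 120 mm (x) by 160 mm (y), 75 mm high, walls 6 mm; origin: centre of its underside; the clip is parked on its +x wall, anywhere near the middle
- solvent: clear solvent bottle with a blue cap, radius 35 mm, 150 mm tall; origin: centre of its underside; leave alone
- jar: amber jar with a black lid, radius 26 mm, 60 mm tall; origin: centre of its underside; leave alone
- tipbox: orange pipette tip box with white dots on top, 120 x 85 x 50 mm; origin: centre of its underside; leave alone
Not all that is in view belongs to the job. Of the things that look like the clip, the smallest one is meant.

How it is judged:
By the outcome, as a careful person would: the job done as asked, in the order asked, and still so for the second after the job is handed in, with the robot touching nothing.
It also fails if it takes over 38 s, if anything falls off the work surface, if the arm or the gripper's body presses on something with over 40 N, if the wrist force passes 120 N, or if a joint passes its speed limit or range.

## Working session

There is one attempt and no reset: what is moved stays moved. The work goes in short steps, Python scripts to look and compute and a shell command to move; the robot and the scene stay as the last step left them, time stands still between calls to the robot, and variables do not carry over. Pictures are saved under pics/ and viewed, at most 10 in all, crops included, and the job is handed in when it is done.

```bash
mkdir -p pics
python3 - <<'E'
from plant import *
import cv2, numpy as np
np.set_printoptions(precision=4,suppress=True)
for n in("scene","top"):
    im=grab_frame(n); cv2.imwrite(f"pics/{n}0.png",im)
    c=get_calibration(n); print(n,c)
    for th in("clip","card","stand","bin"):
        for d in trace(th,n): 
            p=d["pixels"]; ys,xs=np.where(p); print(n,th,d["confidence"],d["at"],p.sum(),xs.min(),xs.max(),ys.min(),ys.max())
s=observe(); print(s)
E
```

```text
scene {'K': array([[450.9306,   0.    , 321.3444],
       [  0.    , 450.9306, 231.75  ],
       [  0.    ,   0.    ,   1.    ]]), 'distortion': array([-0.0666,  0.    ,  0.    ,  0.    ,  0.    ]), 'camera_from_world': array([[ 0.4842,  0.8749,  0.0138, -0.2196],
       [-0.6459,  0.3467,  0.6802,  0.2907],
       [ 0.5903, -0.3382,  0.7329, -1.3879],
       [ 0.    ,  0.    ,  0.    ,  1.    ]])}
scene clip 0.93 [430.8, 222.9] 605 423 451 203 246
scene clip 0.67 [499.3, 226.7] 1048 479 522 207 252
scene clip 0.6 [476.2, 269.5] 1587 456 502 239 299
scene card 0.64 [284.3, 263.5] 3543 254 312 228 297
scene stand 0.94 [278.0, 297.8] 2218 248 321 231 319
scene bin 0.77 [406.9, 231.2] 3653 370 456 190 268
top {'K': array([[616.9009,   0.    , 316.0152],
       [  0.    , 616.9009, 231.6675],
       [  0.    ,   0.    ,   1.    ]]), 'distortion': array([-0.0457,  0.    ,  0.    ,  0.    ,  0.    ]), 'camera_from_world': array([[-0.0124, -0.9999, -0.0075, -0.0734],
       [ 0.9942, -0.0131,  0.1068, -0.5908],
       [-0.1069, -0.0061,  0.9943, -1.4031],
       [ 0.    ,  0.    ,  0.    , 
[... 180 characters left out ...]
 240.1] 883 323 373 222 254
top stand 0.61 [348.5, 243.3] 2686 311 386 206 278
top bin 0.75 [199.7, 241.6] 3852 162 241 210 270
{'t': 0.5, 'joint_pos': array([-56.4869,  20.5473,   0.6804,  -0.0011, -70.1342, -16.5064]), 'joint_velocities': array([ 0.0184, -0.1194,  0.0253, -0.0095, -0.0707,  0.0609]), 'joint_torque': array([  0.0006, -58.2398,  29.3429,   6.9364,  -0.0011,  -0.    ]), 'position': array([ 0.1974, -0.6455,  0.2313]), 'eef_rot': array([[-0.9563, -0.2925,  0.    ],
       [-0.2925,  0.9563,  0.    ],
       [-0.    ,  0.    , -1.    ]]), 'force': array([ 0.3423, -0.5379, -0.1347]), 'torque': array([-0.0401,  0.0407,  0.0222]), 'grasp_force': 0.0, 'opening': 0.08537700577423368}
```

Run:
```python
import cv2
a=cv2.imread("pics/scene0.png")[180:330,230:530]; b=cv2.imread("pics/top0.png")[120:290,90:410]
cv2.imwrite("pics/a.png",cv2.resize(a,(800,400),interpolation=3)); cv2.imwrite("pics/b.png",cv2.resize(b,(800,425),interpolation=3))
```

```text
(no output)
```

View pics/a.png

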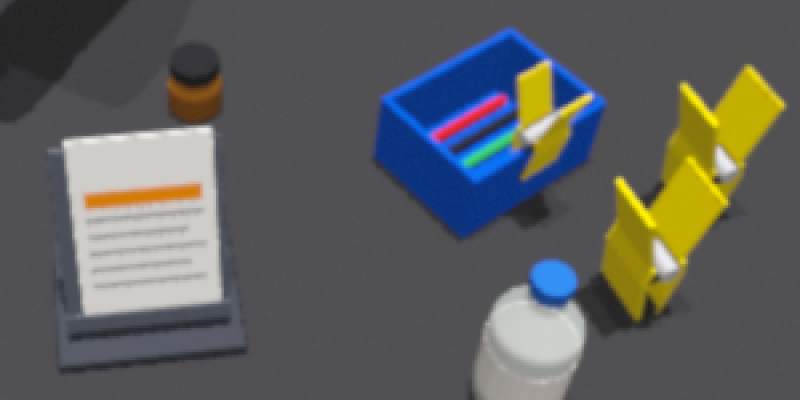

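View pics/b.png

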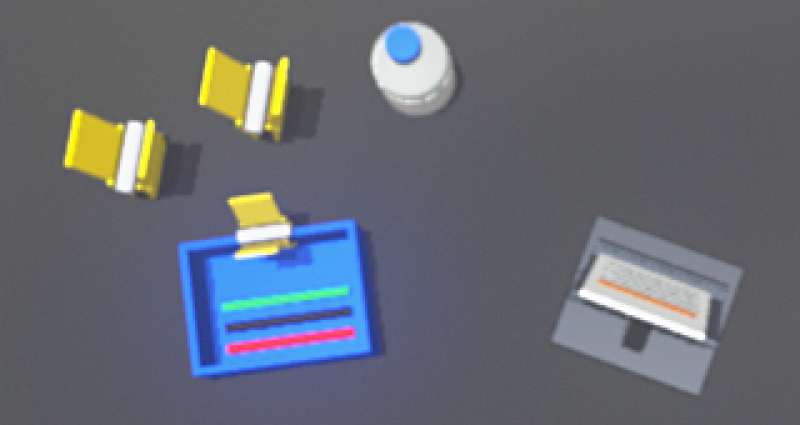

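View pics/scene0.png

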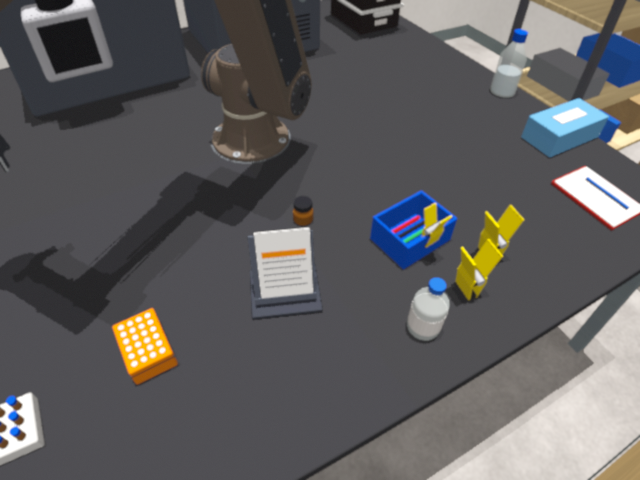

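View pics/top0.png

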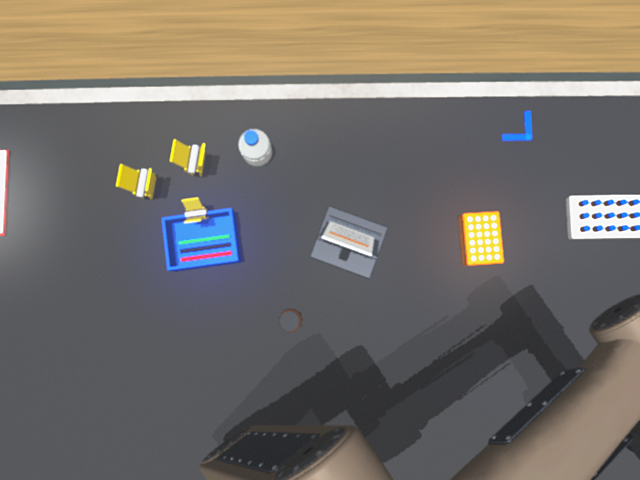

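The target is the small clip on the bin wall at top (191,212) and scene (431,223). The two bigger yellow pegs at top (188,156) and (139,181) are decoys. The stand is at top (348,243), the bottle at top (255,147) and the jar at top (290,320).

Next I fit the bin, card and clip models to both views.

```bash
cat > h.py <<'E'
from plant import *
import cv2, numpy as np
from scipy.optimize import minimize, least_squares
from scipy.spatial.transform import Rotation as R
np.set_printoptions(precision=4,suppress=True)
C={n:get_calibration(n) for n in("scene","top")}
def proj(n,P):
    c=C[n]; M=c["camera_from_world"]; q=np.atleast_2d(P)@M[:3,:3].T+M[:3,3]; q=q*[1,-1,-1]
    return cv2.projectPoints(q.reshape(-1,1,3),np.zeros(3),np.zeros(3),c["K"],c["distortion"])[0].reshape(-1,2)
def box(x0,x1,y0,y1,z0,z1): return np.array([[x,y,z] for x in(x0,x1) for y in(y0,y1) for z in(z0,z1)],float)
def render(n,hulls):
    m=np.zeros((480,640),np.uint8); big=np.zeros((1920,2560),np.uint8)
    for h in hulls:
        p=cv2.convexHull(((proj(n,h)+.5)*4*16).astype(np.int32)); cv2.fillConvexPoly(big,p,255,shift=4)
    return cv2.resize(big,(640,480),interpolation=cv2.INTER_AREA)/255.
def fit(masks,model,x0,step,ign={}):
    def cost(p):
        e=0
        for n,m in masks.items():
            r=render(n,model(p)); d=(r-m)**2
            if n in ign: d=d*~ign[n]
            e+=d.sum()/max(m.sum(),1)
        return e
    x0=np.array(x0,float)
    for k in range(2):
        S=np.vstack([x0]+[x0+np.eye(len(x0))[i]*step[i]*(1,-.5)[k] for i in range(len(x0))])
        r=minimize(cost,x0,method="Nelder-Mead",options=dict(initial_simplex=S,xatol=1e-4,fatol=1e-4,maxiter=250)); x0=r.x
    return r.x,r.fun
def tri(pa,pb,na="scene",nb="top"):
    f=lambda X:np.r_[proj(na,X)[0]-pa,proj(nb,X)[0]-pb]
    s=least_squares(f,[.6,0,.1]); return s.x,s.fun
Rz=lambda a:R.from_euler("z",a).as_matrix()
def clipmodel(p,e=.30):  # p: x,y,z,yaw
    T=[]
    for s in(1,-1):
        T+=[box(min(s*0,s*9),max(s*0,s*9),-.02*1e3,.02*1e3,-35,13)/1e3]
        h=[[s*a,y,z] for y in(-18,18) for a,z in((7,13),(10,13),(22.5,63),(25.5,63))]; T+=[np.array(h)/1e3]
    return [h@Rz(p[3]).T+p[:3] for h in T]
E
cat > m1.py <<'E'
from h import *
B={};Y={};W={}
for n in C:
    im=cv2.imread(f"pics/{n}0.png"); hsv=cv2.cvtColor(im,cv2.COLOR_BGR2HSV); H,S,V=cv2.split(hsv)
    tr={}
    for th,at in(("clip",{"scene":(431,223),"top":(191,212)}[n]),("card",None),("bin",None),("stand",None)):
        grab_frame(n) if th=="clip" else 0
        ds=trace(th,n); tr[th]=[d for d in ds if at is None or np.hypot(*np.subtract(d["at"],at))<12][0]["pixels"]
    a=np.zeros((480,640),bool)
    x,y=({"scene":(360,180,470,280),"top":(155,200,248,278)}[n][:2]); x2,y2={"scene":(470,280),"top":(248,278)}[n]; a[y:y2,x:x2]=1
    B[n]=(a&(H>100)&(H<130)&(S>150)&(V>60)); 
    cl=cv2.dilate(tr["clip"].astype(np.uint8),np.ones((5,5)))>0
    Y[n]=tr["clip"]
    cnt,_=cv2.findContours((B[n]|tr["clip"]|tr["bin"]).astype(np.uint8),0,2); f=np.zeros((480,640),np.uint8); cv2.drawContours(f,[max(cnt,key=cv2.contourArea)],-1,1,-1)
    B[n]=f>0; W[n]=tr["card"]; Y[n+"d"]=cl
    np.savez(f"pics/m_{n}.npz",**tr)
bm=lambda p:[box(-.06,.06,-.08,.08,0,.075)@Rz(p[2]).T+[p[0],p[1],0]]
x,_=tri((431,223),(191,212)); print("clip approx",x)
pb,e=fit(B,bm,[x[0]-.06,x[1],0.05],[.01,.01,.1],{n:Y[n+"d"] for n in C}); print("bin",pb,e)
wall=lambda d,z:np.r_[pb[:2]+(Rz(pb[2])@[.057,d,0])[:2],z]
pc,e=fit({n:Y[n] for n in C},lambda p:clipmodel(np.r_[p[:3],pb[2]]),[*wall(0,.075)],[.01,.01,.01],
  {"top":np.zeros((480,640),bool)}); print("clip free",pc,e,"in bin frame",Rz(pb[2]).T@(pc-[*pb[:2],0]))
pc,e=fit({n:Y[n] for n in C},lambda p:clipmodel(np.r_[wall(p[0],.075),pb[2]]),[0],[.01]); print("clip constr",pc,wall(pc[0],.075),e)
x,_=tri((284,263),(348.7,240)); print("card approx",x)
def cm(p,t=np.radians(20)):
    Q=Rz(p[3])@R.from_euler("y",-t).as_matrix(); return [box(0,.004,-.055,.055,0,.156)@Q.T+p[:3]]
def cardtop(p,t=np.radians(20)): return Rz(p[3])@R.from_euler("y",-t).as_matrix()@[0,0,.156]+p[:3]
pk,e=fit(W,cm,[x[0],x[1],x[2]-.073,-.3],[.01,.01,.01,.1]); print("card",pk,e,"top",cardtop(pk))
for n in C:
    im=cv2.imread(f"pics/{n}0.png")
    for hs,c in((bm(pb),(0,0,255)),(clipmodel(np.r_[wall(pc[0],.075),pb[2]]),(255,0,255)),(cm(pk),(0,255,0))):
        for h in hs: cv2.polylines(im,[cv2.convexHull((proj(n,h)*16).astype(np.int32))],1,c,1,shift=4)
    y,x=(180,230) if n=="scene" else (190,150)
    cv2.imwrite(f"pics/o_{n}.png",cv2.resize(im[y:y+150,x:x+250],(750,450),interpolation=0))
a,b=[cv2.imread(f"pics/o_{n}.png") for n in C]
cv2.imwrite("pics/o.png",cv2.resize(np.vstack([a,b[:300]]),(600,600)))
E
python3 m1.py
```

```text
clip approx [0.6266 0.1917 0.0994]
bin [0.5737 0.1836 0.1299] 0.03376164482675205
clip free [0.6302 0.1893 0.0745] 0.30947653269452574 in bin frame [ 0.0567 -0.0017  0.0745]
clip constr [-0.0021] [0.6305 0.1889 0.075 ] 0.3119609008190323
card approx [ 0.5643 -0.1527  0.0906]
card [ 0.5939 -0.1632  0.0226 -0.3753] 0.0667022360836235 top [ 0.5443 -0.1436  0.1691]
```

View pics/o.png

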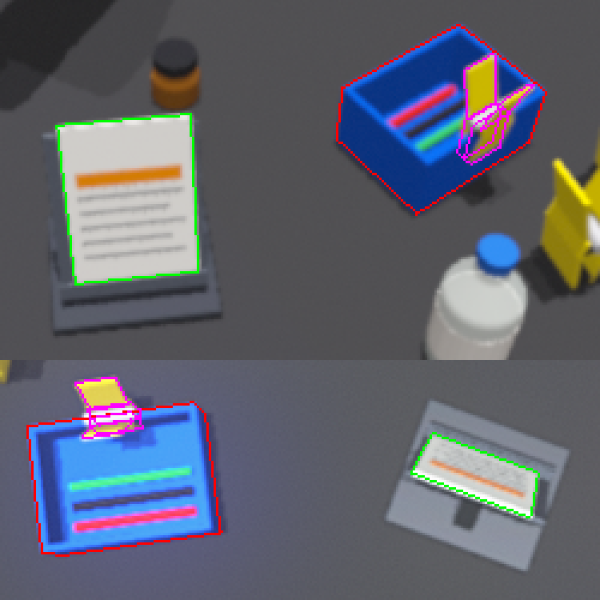

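The overlay fits closely: the bin, clip and card outlines all sit on their edges. The fitted clip height of 0.0745 agrees with the 75 mm wall. I start moving now: up first, then across towards the clip.

```bash
python3 -m handwheel '{"linear":[[-0.5,0.5,-0.5],[-1,1,-0.5],[-1,1,-0.5],[-1,1,-0.5],[-1,1,-0.5],[-1,1,-0.5],[-1,1,-0.5],[-1,1,-0.5]],"twist":[[0,0,0],[0,0,0],[0,0,0],[0,0,0],[0,0,0],[0,0,0],[0,0,0],[0,0,0]],"fingers":[-1,-1,-1,-1,-1,-1,-1,-1]}'
python3 -m handwheel '{"linear":[[-1,1,0],[-1,1,0],[-1,1,0],[-1,1,0],[-1,1,0],[-1,1,0],[-1,1,0],[-1,1,0]],"twist":[[0,0,0],[0,0,0],[0,0,0],[0,0,0],[0,0,0],[0,0,0],[0,0,0],[0,0,0]],"fingers":[-1,-1,-1,-1,-1,-1,-1,-1]}'
python3 - <<'E'
from h import *
for th,a,b in(("decoy1",(499,227),(139,181)),("decoy2",(476,270),(188,156)),("bottlecap",(437,286),(252,138)),("jar",(303,203),(290,318))): print(th,*tri(a,b))
m={n:np.load(f"pics/m_{n}.npz")["stand"]|np.load(f"pics/m_{n}.npz")["card"] for n in C}
def sm(p):
    Q=Rz(p[2])@R.from_euler("y",-np.radians(20)).as_matrix(); o=np.r_[p[:2],0]
    return [box(-.065,.065,-.075,.075,0,.012)@Rz(p[2]).T+o]
# base only in top view: hull of mask lower part is dominated by base
print("stand base",fit({"top":m["top"].astype(float)},sm,[.56,-.15,-.37],[.01,.01,.1]))
E
```

```text
t: 1.67
position: [0.2974, -0.4565, 0.3124]
eef_rot: [[-0.956, -0.293, 0.001], [-0.293, 0.956, -0.001], [-0.001, -0.001, -1.0]]
force: [1.1, 0.4, 0.6]
opening: 0.0859
grasp_force: 0.0
t: 2.33
position: [0.4034, -0.2567, 0.312]
eef_rot: [[-0.956, -0.293, 0.001], [-0.293, 0.956, -0.0], [-0.001, -0.001, -1.0]]
force: [0.1, -0.4, 0.3]
opening: 0.0851
grasp_force: 0.0
decoy1 [0.7042 0.3177 0.095 ] [-0.6793  0.0547 -0.5216 -0.459 ]
decoy2 [0.7627 0.209  0.0702] [ 1.1625 -0.0868  0.9862  0.8082]
bottlecap [0.7875 0.058  0.1413] [-1.0593  0.0763 -1.0178 -0.7302]
jar [ 0.3926 -0.0196  0.059 ] [-0.3318  0.0223 -0.2785 -0.124 ]
stand base (array([ 0.5685, -0.1573, -0.3741]), np.float64(0.016215424202609647))
```

```bash
python3 -m handwheel '{"linear":[[-1,1,0],[-1,1,0],[-1,1,0],[-1,1,0],[-1,1,0],[-1,1,0],[-1,1,0],[-1,1,0]],"twist":[[0,0,0],[0,0,0],[0,0,0],[0,0,0],[0,0,0],[0,0,0],[0,0,0],[0,0,0]],"fingers":[-1,-1,-1,-1,-1,-1,-1,-1]}' >/dev/null
python3 -m handwheel '{"linear":[[-1,1,0],[-1,1,0],[-1,1,0],[-1,1,0],[-1,1,0],[-1,1,0],[-1,1,0],[-1,1,0]],"twist":[[0,0,0],[0,0,0],[0,0,0],[0,0,0],[0,0,0],[0,0,0],[0,0,0],[0,0,0]],"fingers":[-1,-1,-1,-1,-1,-1,-1,-1]}' 
python3 -m handwheel '{"linear":[[-0.5,0.8,0],[-0.4,0.6,0],[0,0,0],[0,0,0],[0,0,0],[0,0,0],[0,0,0],[0,0,0]],"twist":[[0,0,0],[0,0,-0.074],[0,0,-0.074],[0,0,-0.074],[0,0,-0.074],[0,0,-0.074],[0,0,-0.074],[0,0,-0.074]],"fingers":[-1,-1,-1,-1,-1,-1,-1,-1]}' 
python3 -m handwheel '{"linear":[[0,0,0],[0,0,0],[0,0,0],[0,0,0],[0,0,0],[0,0,0],[0,0,0]],"twist":[[0,0,-0.074],[0,0,-0.074],[0,0,-0.074],[0,0,-0.074],[0,0,-0.074],[0,0,-0.005],[0,0,0]],"fingers":[-1,-1,-1,-1,-1,-1,-1]}'
```

```text
t: 3.67
position: [0.6157, 0.1429, 0.312]
eef_rot: [[-0.956, -0.293, 0.001], [-0.293, 0.956, 0.0], [-0.001, 0.0, -1.0]]
force: [0.8, 0.1, 0.8]
opening: 0.0855
grasp_force: 0.0
t: 4.33
position: [0.6241, 0.1734, 0.3118]
eef_rot: [[-0.439, -0.898, 0.0], [-0.898, 0.439, 0.0], [-0.0, -0.0, -1.0]]
force: [-0.5, 0.5, -1.3]
opening: 0.0855
grasp_force: 0.0
t: 4.92
position: [0.6243, 0.1734, 0.3117]
eef_rot: [[0.126, -0.992, 0.0], [-0.992, -0.126, 0.0], [-0.0, -0.0, -1.0]]
force: [0.8, 0.5, -0.6]
opening: 0.0851
grasp_force: 0.0
```

```bash
python3 -m handwheel '{"linear":[[-0.37,-0.2,0.8],[-0.37,-0.2,1],[0,0,1],[0,0,1],[0,0,1],[0,0,1],[0,0,1],[0,0,0]],"twist":[[0,0,0],[0,0,0],[0,0,0],[0,0,0],[0,0,0],[0,0,0],[0,0,0],[0,0,0]],"fingers":[-1,-1,-1,-1,-1,-1,-1,-1]}' 
python3 -m handwheel '{"linear":[[0,0,0.8],[0,0,0.8],[0,0,0.8],[0,0,0.5],[0,0,0.4],[0,0,0.1],[0,0,0]],"twist":[[0,0,0],[0,0,0],[0,0,0],[0,0,0],[0,0,0],[0,0,0],[0,0,0]],"fingers":[-1,-1,-1,-1,-1,-1,-1]}'
python3 - <<'E'
from h import *
im=grab_frame("scene"); cv2.imwrite("pics/g1.png",cv2.resize(im[130:280,340:540],(800,600),interpolation=3))
E
```

```text
t: 5.58
position: [0.6283, 0.1881, 0.171]
eef_rot: [[0.124, -0.992, -0.006], [-0.992, -0.124, -0.002], [0.002, 0.006, -1.0]]
force: [-0.6, -0.7, -1.3]
opening: 0.0855
grasp_force: 0.0
t: 6.17
position: [0.6308, 0.189, 0.1075]
eef_rot: [[0.128, -0.992, -0.0], [-0.992, -0.128, -0.0], [0.0, 0.0, -1.0]]
force: [-0.3, -0.3, -0.1]
opening: 0.085
grasp_force: 0.0
```

View pics/g1.png

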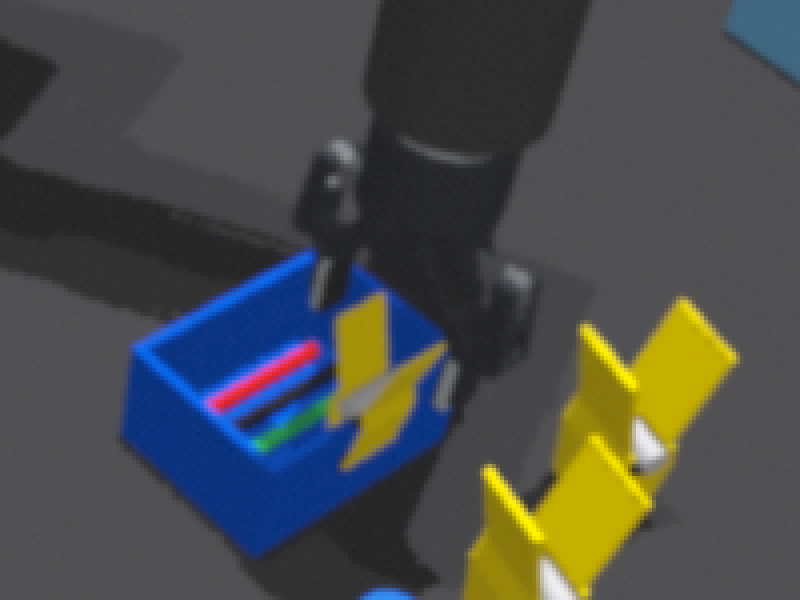

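The fingers straddle the handles evenly: they are at about crop (325,285) and (445,385), with the clip between them. Closing now.

```bash
python3 -m handwheel '{"linear":[[0,0,0],[0,0,0],[0,0,0],[0,0,0],[0,0,0],[0,0,0],[0,0,0],[0,0,0]],"twist":[[0,0,0],[0,0,0],[0,0,0],[0,0,0],[0,0,0],[0,0,0],[0,0,0],[0,0,0]],"fingers":[1,1,1,1,1,1,1,1]}' 45
python3 -m handwheel '{"linear":[[0,0,0],[0,0,0],[0,0,0],[0,0,0]],"twist":[[0,0,0],[0,0,0],[0,0,0],[0,0,0]],"fingers":[1,1,1,1]}'
```

```text
t: 6.88
position: [0.6321, 0.1896, 0.1122]
eef_rot: [[0.13, -0.992, 0.005], [-0.992, -0.13, 0.002], [-0.001, -0.005, -1.0]]
force: [-7.7, 0.0, 25.9]
opening: 0.0184
grasp_force: 43.2
t: 7.22
position: [0.6322, 0.1896, 0.1122]
eef_rot: [[0.13, -0.992, 0.005], [-0.992, -0.13, 0.002], [-0.001, -0.005, -1.0]]
force: [-8.4, -0.6, 24.4]
opening: 0.019
grasp_force: 43.2
```

```bash
python3 -m handwheel '{"linear":[[0,0,-0.2],[0,0,-0.3],[0,0,-0.4],[0,0,-0.5],[0,0,-0.6],[0,0,-0.8],[0,0,-1],[0,0,-1]],"twist":[[0,0,0],[0,0,0],[0,0,0],[0,0,0],[0,0,0],[0,0,0],[0,0,0],[0,0,0]],"fingers":[1,1,1,1,1,1,1,1]}'
python3 -m handwheel '{"linear":[[0,0,-1],[0,0,-1],[0,0,-1],[0,0,-1],[0,0,-1],[0,0,-0.5],[0,0,0],[0,0,0]],"twist":[[0,0,0],[0,0,0],[0,0,0],[0,0,0],[0,0,0],[0,0,0],[0,0,0],[0,0,0]],"fingers":[1,1,1,1,1,1,1,1]}'
python3 - <<'E'
from h import *
im=grab_frame("scene"); cv2.imwrite("pics/g2.png",cv2.resize(im[90:240,370:570],(800,600),interpolation=3))
grab_frame("scene");print([(d["confidence"],d["at"]) for d in trace("clip","scene")])
s=observe(); p=s["position"]+s["eef_rot"]@[0,0,.037]; print(s["position"],p,proj("scene",p), proj("scene",p+[0,0,.052]))
E
```

```text
t: 7.88
position: [0.6306, 0.1888, 0.2047]
eef_rot: [[0.128, -0.992, -0.0], [-0.992, -0.128, -0.0], [0.0, 0.0, -1.0]]
force: [0.8, 0.6, -0.4]
opening: 0.0185
grasp_force: 44.4
t: 8.55
position: [0.6305, 0.189, 0.3134]
eef_rot: [[0.128, -0.992, 0.0], [-0.992, -0.128, 0.001], [-0.001, -0.0, -1.0]]
force: [0.3, -0.3, -1.6]
opening: 0.018
grasp_force: 44.4
[(0.9, [476.3, 269.7]), (0.82, [498.2, 227.4]), (0.61, [449.4, 161.0])]
[0.6301 0.1888 0.3116] [0.63   0.1887 0.2746] [[450.9356 162.4054]] [[456.9594 140.5791]]
```

View pics/g2.png

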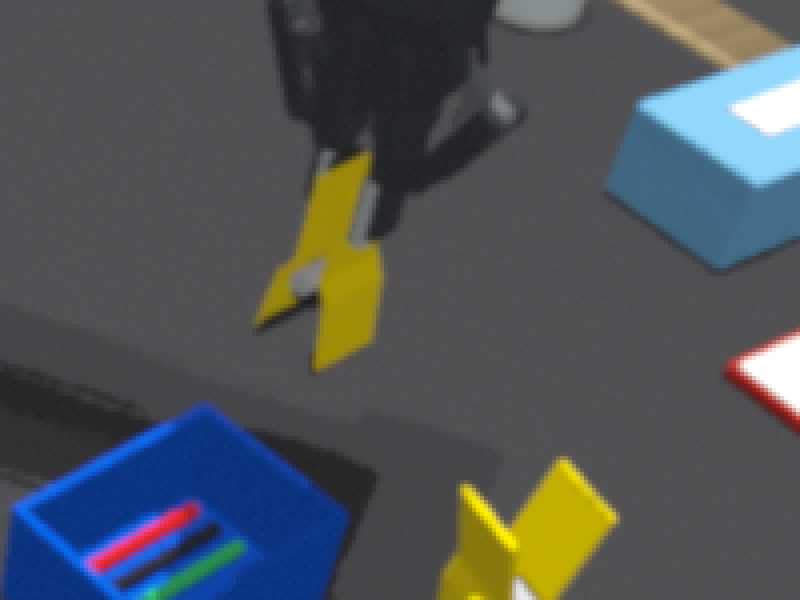

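The clip is held squarely with its jaws open: bar at about pixel (446,162), and the handle slope matches the prediction. Next I compute the standoff pose over the card.

```bash
cat > go.py <<'E'
from h import *
import sys
def target(h,off=.037,top=(.5443,-.1436,.1691),yaw=-.3748,dx=-.0005,dy=0.):
    Q=Rz(yaw)@R.from_euler("y",-np.radians(20)).as_matrix()
    Rt=np.c_[np.cross(-Q[:,0],-Q[:,2]),-Q[:,0],-Q[:,2]]
    return np.array(top)+Q@[dx,dy,h+off],Rt
def rep(h,**k):
    s=observe(); p,Rt=target(h,**k); R0=s["eef_rot"]
    print("tcp target",p,"d tool (units)",R0.T@(p-s["position"])/.02,"turn (units)",R.from_matrix(R0.T@Rt).as_rotvec(degrees=True)/90,
     "from standoff frame (units)",Rt.T@(p-s["position"])/.02)
if __name__=="__main__": rep(float(sys.argv[1]))
E
python3 go.py .075
```

```text
tcp target [ 0.5082 -0.1294  0.2742] d tool (units) [14.9952  8.0773  1.903 ] turn (units) [0.2189 0.0551 0.3173] from standoff frame (units) [17.0349  0.495   1.8129]
```

```bash
python3 -m handwheel '{"linear":[[0.5,0.27,0],[1,0.54,0],[1,0.54,0],[1,0.54,0],[1,0.54,0],[1,0.54,0],[1,0.54,0],[1,0.54,0]],"twist":[[0,0,0],[0,0,0],[0,0,0],[0,0,0],[0,0,0],[0,0,0],[0,0,0],[0,0,0]],"fingers":[1,1,1,1,1,1,1,1]}' >/dev/null
python3 -m handwheel '{"linear":[[1,0.54,0],[1,0.54,0],[1,0.54,0],[1,0.54,0],[1,0.54,0],[1,0.54,0],[1,0.54,0],[0.5,0.27,0]],"twist":[[0,0,0],[0,0,0],[0,0,0],[0,0,0],[0,0,0],[0,0,0],[0,0,0],[0,0,0]],"fingers":[1,1,1,1,1,1,1,1]}'
python3 -m handwheel '{"linear":[[0,0,0],[0,0,0],[0,0,0],[0,0,0],[0,0,0],[0,0,0],[0,0,0],[0,0,0]],"twist":[[0.036,0.009,0.053],[0.036,0.009,0.053],[0.036,0.009,0.053],[0.036,0.009,0.053],[0.036,0.009,0.053],[0.036,0.009,0.053],[0,0,0],[0,0,0]],"fingers":[1,1,1,1,1,1,1,1]}'
python3 go.py .075
```

```text
t: 10.03
position: [0.5068, -0.1313, 0.3127]
eef_rot: [[0.127, -0.992, -0.001], [-0.992, -0.127, -0.0], [0.0, 0.001, -1.0]]
force: [-0.3, 1.0, -0.0]
opening: 0.0182
grasp_force: 44.4
t: 10.7
position: [0.5072, -0.1292, 0.3128]
eef_rot: [[-0.363, -0.877, 0.315], [-0.932, 0.342, -0.122], [-0.001, -0.338, -0.941]]
force: [-0.6, -0.3, -1.6]
opening: 0.0185
grasp_force: 44.5
tcp target [ 0.5082 -0.1294  0.2742] d tool (units) [-0.0044  0.6054  1.8341] turn (units) [0.0029 0.0014 0.0017] from standoff frame (units) [-0.0069  0.6136  1.8313]
```

```bash
python3 -m handwheel '{"linear":[[0,0.3,0.6],[0,0.31,0.7],[0,0,0.53],[0,0,0],[0,0,0]],"twist":[[0.003,0.001,0.002],[0,0,0],[0,0,0],[0,0,0],[0,0,0]],"fingers":[1,1,1,1,1]}'
cat > ov.py <<'E'
from go import *
s=observe(); Rc=np.c_[-s["eef_rot"][:,1],s["eef_rot"][:,0],-s["eef_rot"][:,2]]  # clip x,y,z
o=s["position"]+s["eef_rot"]@[0,0,.037]
Rc=np.c_[Rc[:,0],np.cross(Rc[:,2],Rc[:,0]),Rc[:,2]]
out=[]
for n,(y,x) in(("scene",(150,230)),("top",(170,300))):
    im=grab_frame(n)
    big=cv2.resize(im,None,fx=4,fy=4,interpolation=cv2.INTER_CUBIC)
    seg=[([0,-.02,0],[0,.02,0]),([0,0,0],[0,0,-.035]),([-.017,-.02,-.035],[.017,-.02,-.035]),([-.017,.02,-.035],[.017,.02,-.035]),([.01,-.018,.02],[.01,-.018,.063])]
    for a,b in seg:
        q=((proj(n,np.array([a,b])@Rc.T+o)+.5)*4).astype(int); cv2.line(big,tuple(map(int,q[0])),tuple(map(int,q[1])),(255,0,255),1)
    p,Rt=target(0,off=0,dx=0); Q=np.c_[-Rt[:,1],-Rt[:,0],-Rt[:,2]]
    q=((proj(n,np.array([[0,-.055,0],[0,.055,0],[0,0,0],[0,0,-.05]])@Q.T+p)+.5)*4).astype(int)
    cv2.line(big,tuple(map(int,q[0])),tuple(map(int,q[1])),(0,255,0),1);cv2.line(big,tuple(map(int,q[2])),tuple(map(int,q[3])),(0,255,0),1)
    out.append(big[y*4:(y+150)*4,x*4:(x+100)*4])
cv2.imwrite(sys.argv[2],np.hstack(out)); print(o, s["force"])
rep(float(sys.argv[1]))
E
python3 ov.py .075 pics/s1.png
```

```text
t: 11.12
position: [0.51, -0.1299, 0.2746]
eef_rot: [[-0.369, -0.873, 0.318], [-0.93, 0.347, -0.126], [-0.0, -0.342, -0.94]]
force: [0.2, -0.9, -0.3]
opening: 0.0186
grasp_force: 44.5
[ 0.5217 -0.1346  0.2398] [ 0.1682 -0.9422 -0.3472]
tcp target [ 0.5082 -0.1294  0.2742] d tool (units) [0.0239 0.12   0.0292] turn (units) [-0.0012  0.0004 -0.0024] from standoff frame (units) [0.0235 0.12   0.0294]
```

View pics/s1.png

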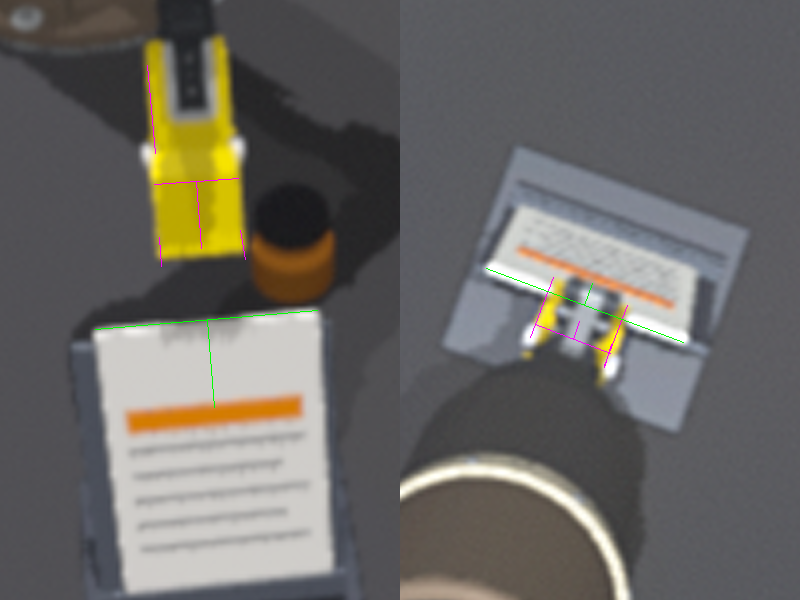

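The clip lines up with the card in both views: its jaw span matches the overlay, and the card-top line and its middle sit on the card. Descending along the board.

```bash
python3 -m handwheel '{"linear":[[0.01,0.06,0.4],[0.01,0.06,0.5],[0,0,0.5],[0,0,0.5],[0,0,0.4],[0,0,0.3],[0,0,0.2],[0,0,0]],"twist":[[-0.001,0,-0.002],[0,0,0],[0,0,0],[0,0,0],[0,0,0],[0,0,0],[0,0,0],[0,0,0]],"fingers":[1,1,1,1,1,1,1,1]}'
python3 go.py 0
```

```text
t: 11.88
position: [0.525, -0.1364, 0.2205]
eef_rot: [[-0.367, -0.874, 0.317], [-0.93, 0.345, -0.125], [-0.0, -0.341, -0.94]]
force: [-0.0, 0.3, -0.3]
opening: 0.0185
grasp_force: 44.5
tcp target [ 0.5321 -0.1388  0.2037] d tool (units) [-0.0159 -0.0647  0.9171] turn (units) [ 0.0006 -0.0001 -0.0008] from standoff frame (units) [-0.0156 -0.0639  0.9171]
```

```bash
python3 -m handwheel '{"linear":[[-0.01,-0.06,0.2],[0,0,0.2],[0,0,0.15],[0,0,0.1],[0,0,0]],"twist":[[0,0,0],[0,0,0],[0,0,0],[0,0,0],[0,0,0]],"fingers":[1,1,1,1,1]}'
python3 -m handwheel '{"linear":[[0,0,0.07],[0,0,0.07],[0,0,0]],"twist":[[0,0,0],[0,0,0],[0,0,0]],"fingers":[1,1,1]}'
python3 go.py 0
```

```text
t: 12.3
position: [0.5302, -0.1381, 0.209]
eef_rot: [[-0.367, -0.874, 0.318], [-0.93, 0.345, -0.125], [-0.001, -0.342, -0.94]]
force: [-0.5, -0.2, -0.7]
opening: 0.0182
grasp_force: 44.5
t: 12.55
position: [0.5312, -0.1384, 0.2067]
eef_rot: [[-0.367, -0.874, 0.318], [-0.93, 0.345, -0.125], [-0.001, -0.342, -0.94]]
force: [0.9, 0.0, -0.0]
opening: 0.0184
grasp_force: 44.5
tcp target [ 0.5321 -0.1388  0.2037] d tool (units) [0.0035 0.0073 0.1566] turn (units) [ 0.      0.0003 -0.0009] from standoff frame (units) [0.0034 0.0073 0.1566]
```

```bash
for i in 1; do python3 -m handwheel '{"linear":[[0,0,0.05],[0,0,0.05],[0,0,0]],"twist":[[0,0,0],[0,0,0],[0,0,0]],"fingers":[1,1,1]}'|grep -E "pos|^force"; 
python3 -m handwheel '{"linear":[[0,0,0.06],[0,0,0]],"twist":[[0,0,0],[0,0,0]],"fingers":[1,1]}'|grep -E "pos|^force"; done
```

```text
position: [0.5319, -0.1387, 0.2048]
force: [0.4, -0.2, -0.4]
position: [0.533, -0.1389, 0.2049]
force: [-1.8, -0.9, 3.9]
```

```bash
python3 -m handwheel '{"linear":[[0,0,0.06],[0,0,0]],"twist":[[0,0,0],[0,0,0]],"fingers":[1,1]}'|grep -E "pos|^force"; python3 go.py 0
```

```text
position: [0.5341, -0.1392, 0.205]
force: [-5.4, 0.4, 11.5]
tcp target [ 0.5321 -0.1388  0.2037] d tool (units) [0.0196 0.1152 0.0265] turn (units) [-0.0024  0.0008 -0.0007] from standoff frame (units) [0.0195 0.1152 0.0269]
```

```bash
python3 -m handwheel '{"linear":[[0,0.03,-0.05],[0,0,0]],"twist":[[0,0,0],[0,0,0]],"fingers":[1,1]}'|grep -E "pos|^force"; python3 go.py 0
python3 -m handwheel '{"linear":[[0,0,0],[0,0,0]],"twist":[[0,0,0],[0,0,0]],"fingers":[0.48,0.44]}' 20|grep -E "pos|^force|open|grasp"
```

```text
position: [0.5324, -0.1386, 0.2044]
force: [-2.7, 0.3, 6.3]
tcp target [ 0.5321 -0.1388  0.2037] d tool (units) [0.015  0.0228 0.0315] turn (units) [-0.0012  0.0008 -0.001 ] from standoff frame (units) [0.0149 0.0227 0.0315]
position: [0.5317, -0.1385, 0.2033]
force: [-2.0, -0.2, 2.6]
opening: 0.0239
grasp_force: 9.7
```

```bash
python3 -m handwheel '{"linear":[[0,0,0.05],[0,0,0.05]],"twist":[[0,0,0],[0,0,0]],"fingers":[0.38,0.32]}' |grep -E "pos|^force|open|grasp"; python3 -m handwheel '{"linear":[[0,0,0.05],[0,0,0.0]],"twist":[[0,0,0],[0,0,0]],"fingers":[0.26,0.2]}' |grep -E "pos|^force|open|grasp"
```

```text
position: [0.533, -0.1389, 0.2023]
force: [-5.6, 0.4, 13.5]
opening: 0.0293
grasp_force: 10.7
position: [0.5331, -0.139, 0.201]
force: [-3.2, -0.1, 5.6]
opening: 0.0343
grasp_force: 9.0
```

```bash
python3 -m handwheel '{"linear":[[0,0,0.04],[0,0,0.03]],"twist":[[0,0,0],[0,0,0]],"fingers":[0.14,0.08]}' |grep -E "pos|^force|open|grasp"; python3 -m handwheel '{"linear":[[0,0,0.04],[0,0,0.03]],"twist":[[0,0,0],[0,0,0]],"fingers":[0.02,-0.04]}' |grep -E "pos|^force|open|grasp"
```

```text
position: [0.5334, -0.1392, 0.1994]
force: [-4.4, -0.0, 8.1]
opening: 0.0394
grasp_force: 9.3
position: [0.5339, -0.1392, 0.1979]
force: [-0.3, -0.1, 4.2]
opening: 0.0441
grasp_force: 6.5
```

```bash
python3 -m handwheel '{"linear":[[0,0,0.02],[0,0,0],[0,0,0]],"twist":[[0,0,0],[0,0,0],[0,0,0]],"fingers":[-0.1,-0.16,-0.25]}' |grep -E "pos|^force|open|grasp"; python3 -m handwheel '{"linear":[[0,0,0],[0,0,0],[0,0,0],[0,0,0],[0,0,0]],"twist":[[0,0,0],[0,0,0],[0,0,0],[0,0,0],[0,0,0]],"fingers":[-0.4,-0.6,-1,-1,-1]}' |grep -E "pos|^force|open|grasp"
python3 - <<'E'
from go import *
for n in C:
    im=grab_frame(n); y,x=dict(scene=(170,230),top=(190,300))[n]; c=cv2.resize(im[y:y+150,x:x+100],(400,600),interpolation=3)
    a=c if n=="scene" else np.hstack([a,c])
cv2.imwrite("pics/r1.png",a)
E
```

```text
position: [0.5335, -0.1394, 0.1971]
force: [-0.5, -0.3, -0.1]
opening: 0.0534
grasp_force: 0.0
position: [0.5338, -0.1393, 0.1977]
force: [0.1, -0.2, -0.2]
opening: 0.0856
grasp_force: 0.0
```

View pics/r1.png

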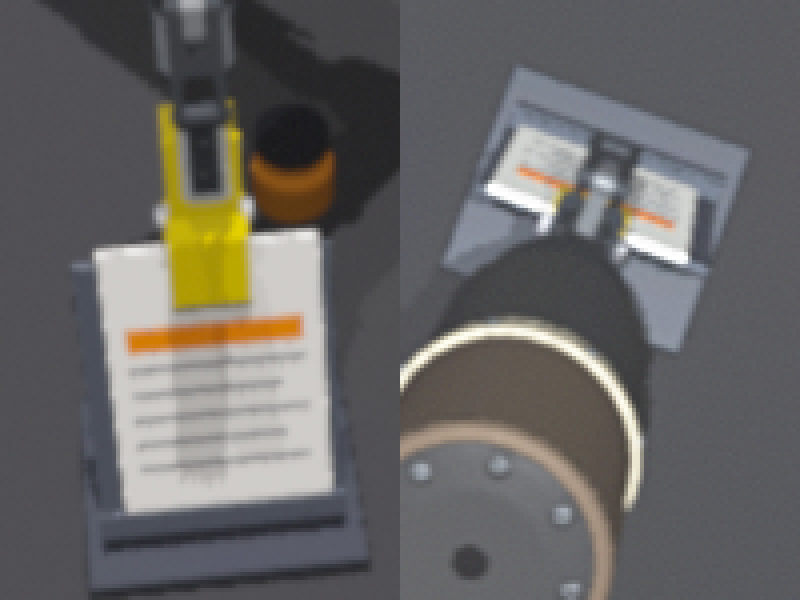

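The clip is home: its jaw ends at crop row 306, about 65 px below the card's top edge, which matches 35 mm. It is centred, the card is on its ledge, and the stand has not visibly moved. Retreating along the tool axis.

```bash
python3 -m handwheel '{"linear":[[0,0,-0.2],[0,0,-0.4],[0,0,-0.5],[0,0,-0.6]],"twist":[[0,0,0],[0,0,0],[0,0,0],[0,0,0]],"fingers":[-1,-1,-1,-1]}' |grep -E "pos|^force|open|grasp"; python3 -m handwheel '{"linear":[[0,0,-0.8],[0,0,-1],[0,0,-1],[0,0,-1],[0,0,-1],[0,0,-1],[-0.5,0,-0.5],[0,0,0]],"twist":[[0,0,0],[0,0,0],[0,0,0],[0,0,0],[0,0,0],[0,0,0],[0,0,0],[0,0,0]],"fingers":[-1,-1,-1,-1,-1,-1,-1,-1]}'
python3 - <<'E'
from go import *
for n in C:
    im=grab_frame(n); y,x=dict(scene=(170,230),top=(170,300))[n]
    p,Rt=target(0,off=0,dx=0); Q=np.c_[-Rt[:,1],-Rt[:,0],-Rt[:,2]]
    q=((proj(n,np.array([[0.004,-.055,0],[.004,.055,0],[.004,0.055,-.156],[.004,-.055,-.156]])@Q.T+p)+.5-[x,y])*4)
    c=cv2.resize(im[y:y+150,x:x+100],(400,600),interpolation=3); cv2.polylines(c,[q.astype(np.int32)],1,(0,255,0),1)
    a=c if n=="scene" else np.hstack([a,c])
cv2.imwrite("pics/r2.png",a)
E
```

```text
position: [0.5225, -0.1351, 0.2301]
force: [-0.5, 0.3, 0.1]
opening: 0.0855
grasp_force: 0.0
t: 15.9
position: [0.4871, -0.1092, 0.3518]
eef_rot: [[-0.366, -0.872, 0.324], [-0.93, 0.345, -0.123], [-0.004, -0.346, -0.938]]
force: [0.8, -0.8, 0.0]
opening: 0.0853
grasp_force: 0.0
```

View pics/r2.png

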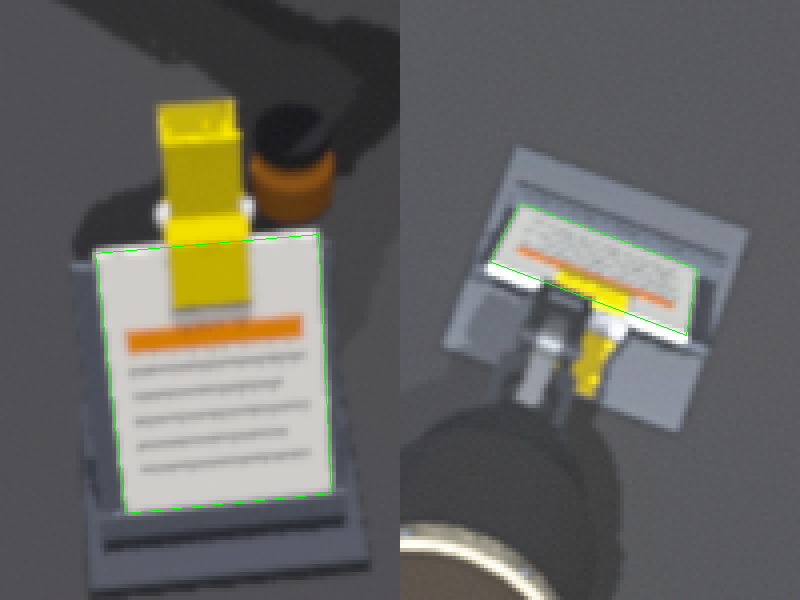

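The clip is closed on the middle of the card: jaw centre at crop column 210, card middle at 208. The card and stand outlines are unchanged and the gripper is clear. Handing in.

```bash
python3 -c "
from plant import *
print(hand_in())"
```

```text
the job is handed in; nothing more can be done
None
```

The job is handed in at about 16 s of the 38 s allowed: the small yellow clip is off the bin and fully home on the middle of the card's top edge, pinching card and backboard; the card, stand and jar look unmoved, and the arm went nowhere near the bottle or the orange box.

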